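# Open the dressing box by its elbow lever and keep it open

### The arm

A 6-joint arm with a two-finger parallel gripper is mounted at the origin on a cart in front of the work surface, level with it; the furniture and walls round the work are solid. World frame = base frame: x ahead of the robot, y to its left, z up, the work surface at z = 0. Lengths are in m, angles in rad, forces in N, time in s.
With the tool pointing down it reaches from about 0.35 to 0.775 m from the base axis. Payload 5.5 kg.
Tool frame: the origin (TCP) lies midway between the tips of the shut fingers; the grasp point (between the pads) lies 19 mm behind it; z points along the fingers, y is the line along which they close (so a half turn about z gives the same grasp; the last joint's range is limited). The gripper opens to 85 mm and grips with 20 to 120 N. Pads are 22 mm wide; open, the fingers measure 114 mm over their backs; the gripper's body (76 mm by 85 mm) begins 54 mm behind the grasp point. The pads swing forward as they close: fully open they stand 13 mm farther back than shut.
Start: joints at [-1.469, 0.313, 0.046, 1.304, 0, 1.431], TCP at [0.138, -0.558, 0.231] pointing down, gripper open.
Joint ranges: [-2.76, 2.76], [-0.86, 1.69], [-1.03, 1.26], [-2.2, 2.34], [-1.47, 1.5], [-3.14, 3.14]. Speed limits (rad/s): [2.57, 2.57, 3.14, 3.14, 3.14, 3.14].

### API

Orientations are given as a unit quaternion [x, y, z, w].
In Python, from bench import arm gives the robot as it stands. The module is installed in compiled form; this text tells all that it offers.
- The arm moves only by the tool step_arm, never from a script. Its argument "increments" is text: rows parted by semicolons, each of 7 numbers parted by spaces: the shift along the world's x, y, z in m, then the turn, a rotation vector about the world's x, y, z in rad, then the gripper's target within -1 to 1 (fully open at 1, half-way at 0, shut at -1). In form: tx ty tz rx ry rz jaw; .... A call has exactly 5 rows; each row shifts and turns the commanded pose from where the row before left it; what a row does not reach is not made up. A row lasts 1/12 s, in which the tool goes at most 41.7 mm and 7.16 degrees, less where a joint would pass 70% of its speed; a pose out of reach is approached as far as the arm can. A call with a gripper value outside its range is refused whole. The fingers move at their own pace and stop on an object; "force" is the grip in N (left out, the last holds). Time passes only in rows, so rows that do not move let the fingers close, or fill a call up. It gives the time, the measured TCP pose, the force, the opening and the grip force at its end, in the units of the state.
- arm.observe(): the state, without advancing time (a new reading comes with each control period).
- arm.read_camera(name): name is "scene" or "top" or "wrist"; returns a dict with "frame" (480x640x3 uint8, red, green, blue), "camera_matrix" (3x3 intrinsics, pixels), "world_from_camera" (4x4, takes a point from camera to world coordinates); the wrist camera has in their place "T_tool_cam" (4x4, takes a point from camera to tool coordinates, whose origin is the TCP and whose axes are the flange's). Camera axes: x right, y up, looking along -z (the intrinsics and any distortion apply to the point x, -y, -z); pixel columns grow to the right and rows downward; lengths in m; the calibration is good to about 2 mm. A picture is of the moment at which its call begins: read the wrist's pose just before it. There is no depth.
- arm.close_job(): hands the job in; it is judged then, once.
Trained networks look in the newest picture that a camera, given by its name, has taken for a name from the list of things; names that differ only in an ending like _2 or _b are one class to them, and where a whole thing is asked for, a point or a joint stands for the part that bears it (a point fixed in the world has none). Each returns a list of dicts, best first, with "conf" (0 to 1); they miss things now and then, are a little off and sometimes report something else, mostly with a low value. They report only what shows in the picture. A call takes as long as a camera call.
- arm.spot_in(camera, label): "extent" ([left, top, right, bottom] in pixels, round what is visible of it).
- arm.cut_out(camera, label): "mask" (480x640 bool, what is visible of it) and "extent" ([left, top, right, bottom] in pixels, round what is visible of it).
The state is a dict: "time": time; "joint_pos": joint angles; "joint_vel": joint speeds; "joint_efforts": joint torques, N m; "position": TCP position; "tool_rot": TCP orientation; "ft_force": force on the tool from outside, world axes, zero at the start; "ft_torque": the same for the moment, N m; "grip_width": finger opening in m; "grip_force": force on a finger pad.
Only numpy, scipy, OpenCV 4.12 (cv2) and the standard library are available. Lean on these libraries where they do the work, as an engineer would, in place of code of your own. Each camera call takes 0.05 s, during which the arm holds its last target. There are 200 camera calls.

### The job

The steel dressing box on the worktop has a heavy lid that is raised by an elbow lever, and an upright stop post under the lever's long arm blocks it. With closed fingertips push the post's upright thumb plate until the slide is fully home, then press the pad at the long end of the lever all the way down onto its rubber foot, so that the lid at the short end comes up; finish while still pressing, holding the lid open. Do not touch the lid, do not grip or lift the lever out of its fork, and leave the vial, cup and ampoule standing where they are.

Things in the scene. Friction and masses are not known exactly. Their poses are not given: they have to be found in the camera images.
- stand: Fixed metal stand, base plate 390 x 120 x 8 mm. Origin: on the worktop below the lever's pivot pin. +x: along the lever from pivot to short end and steel box (x 83 to 149 mm, 120 wide, 132 high); the long arm runs to -x; z up. Fork round the pivot: x, y within 28, 22 mm, 144 mm high. Rubber foot for the lever: x -158 mm, y 0, top at z 44 mm.
- lever: Loose dark steel lever, 24 mm wide, 10 mm thick, 265 mm long, resting level on the pin in the fork. Origin: the pin's axis, 115 mm above the worktop; axes as the stand's when level. The short end (round nose, 70 mm to +x of the pin) lies under the lid's lip; the long arm ends in a pad 188 mm to -x. Pressing the pad takes about 2 to 5 N.
- lever_pad (a point): Centre of the top of the flat pad at the lever's long end; pad 46 mm along the lever, 42 mm across. 165 mm from the pin and 132 mm above the worktop at rest; pressed onto the rubber foot it is about 70 mm lower and 8 mm nearer the pin, the lever tilted about 0.42 rad.
- lever_pin (a point): Point on the stand: middle of the fixed pivot pin, 115 mm above the worktop.
- slide_face (a point): Centre of the outer face of the stop slide's upright thumb plate (40 wide, 6 thick, 19 to 103 mm above the worktop, this point at 66 mm). It stands beside the lever on the stand's +y side, 105 mm from the pivot towards the long end. Push it along the stand's -y, towards the lever.
- stop_slide (a joint): Travel of the stop slide in m: 0 to 0.01 at the start, 0.055 fully home (end stop), growing as the plate is pushed along the stand's -y. It carries a 24 mm square post, 117 mm high, under the lever at 0, clear of it beyond 0.03. Friction about 2 N; it stays where left. It must go beyond 0.045.
- lid (a joint): Opening of the heavy steel lid in rad: 0 shut, about 0.30 when the lever lies on its foot; it falls shut when the lever is let go. It must be above 0.24 at the end.
- lid_lip (a point): Middle of the front edge of the lid's lip (34 mm wide), above the nose of the lever. The lid is a steel plate 68 x 126 x 14 mm, 1 to 2 kg, hinged at the box's far edge (153 mm from the pin along the stand's +x, 134 mm above the worktop). Not to be touched.
- vial: Bystander: small glass vial with cap, 26 mm across, 54 mm high, standing; origin at the centre of its underside.
- cup: Bystander: small steel cup, 56 mm across, 64 mm high, standing; origin at the centre of its underside.
- ampoule: Bystander: pointed glass ampoule, 20 mm across, 80 mm high, standing; origin at the centre of its underside.

How it is judged:
On the way, in this order (a step that is already met when the one before it is completed fails the run):
1. the stop slide is pushed home while the lid is still shut (value of joint stop_slide above 0.045 m and value of joint lid below 0.06 rad), for 0.2 s.
2. the lid is up, raised by the fingers pressing the lever (value of joint stop_slide above 0.045 m and value of joint lid above 0.24 rad and contact force between the fingers and lever above 0.5 N and contact force between the fingers and lid below 0.2 N and distance between lever and lever_pin below 0.01 m), for 0.3 s.
At the end, for the whole second after the job is handed in: The stop slide is beyond 45 mm of its 55 mm travel; the lid is open by more than 0.24 rad and still, with the fingers pressing on the lever (more than 0.5 N) and not on the lid; the lever sits on its pin (within 10 mm); vial, cup and ampoule stand within 20 mm of where they were (all of step 2 and velocity of joint lid between -0.1 and 0.1 rad/s and angle between each of vial, cup, ampoule's own z axis and vertical below 0.15 rad and distance of each of vial, cup, ampoule from where it was at the start of the episode below 0.02 m); the arm keeps its last pose, push and grip.
It fails at once if the lid is touched by the fingers (contact force between the fingers and lid above 0.5 N).
It fails at once if the lever is lifted or pulled off its pin (distance between lever and lever_pin above 0.012 m).
It fails at once if the vial is knocked over or pushed away (angle between vial's own z axis and vertical above 0.4 rad or distance of vial from where it was at the start of the episode above 0.03 m).
It fails at once if the cup is knocked over or pushed away (angle between cup's own z axis and vertical above 0.4 rad or distance of cup from where it was at the start of the episode above 0.03 m).
It fails at once if the ampoule is knocked over or pushed away (angle between ampoule's own z axis and vertical above 0.4 rad or distance of ampoule from where it was at the start of the episode above 0.03 m).
It also fails if it takes over 35 s, if anything falls off the work surface, if the arm or the gripper's body presses on something with over 40 N, if the wrist force passes 120 N, or if a joint passes its speed limit or range.

## Working session

There is one attempt and no reset: what is moved stays moved. The work goes in short steps, Python scripts to look and compute and a tool call to move; the robot and the scene stay as the last step left them, time stands still between calls to the robot, and variables do not carry over. Pictures are saved under pics/ and viewed, at most 10 in all, crops included, and the job is handed in when it is done.

Besides the shell and the picture viewer there is one more tool, called after "Emit:" as a command line: name --argument value ..., lists and objects as JSON in quotes. step_arm: Moves the arm, as the interface text tells. Its arguments: {"type":"object","properties":{"increments":{"type":"string"},"force":{"type":"number"}},"required":["increments"]}

```bash
mkdir -p pics; cat > h.py <<'E'
import numpy as np, cv2
from bench import arm
def ray(c,uv):
    K=np.array(c["camera_matrix"]);T=np.array(c["world_from_camera"])
    d=np.linalg.inv(K)@np.array([uv[0],uv[1],1.]); d=T[:3,:3]@(d*[1,-1,-1]); return T[:3,3],d
def atz(c,uv,z):
    o,d=ray(c,uv); return o+d*(z-o[2])/d[2]
def proj(c,p):
    K=np.array(c["camera_matrix"]);T=np.array(c["world_from_camera"])
    q=T[:3,:3].T@(np.array(p)-T[:3,3]); q=K@(q*[1,-1,-1]); return q[:2]/q[2]
E
python3 - <<'E'
from h import *
print(arm.observe())
for n in("top","scene"):
    c=arm.read_camera(n); print(n,[k for k in c],np.round(c["world_from_camera"],2).tolist())
    cv2.imwrite(f"pics/{n}0.png",c["frame"][:,:,::-1])
    for l in("stand","lever","lever_pad","slide_face","lid_lip","vial","cup","ampoule"):
        print(l,[(np.round(r["extent"]).tolist(),round(r["conf"],2)) for r in arm.spot_in(n,l)[:2]])
E
```

```text
{'time': 0.0, 'joint_pos': array([-1.46860012e+00,  3.14041212e-01,  4.49601029e-02,  1.30359870e+00,
       -1.21341989e-05,  1.43119527e+00]), 'joint_vel': array([ 0.00046298, -0.00021536, -0.00136738, -0.00046508,  0.00019871,
       -0.0007632 ]), 'joint_efforts': array([-4.97424971e-04, -4.80624747e+01,  2.98533458e+01,  1.93599978e-02,
       -1.43660513e-04,  8.02931993e-06]), 'position': array([ 0.13761548, -0.5577534 ,  0.23037794]), 'tool_rot': array([ 9.92700217e-01,  1.20604282e-01,  1.15457924e-05, -9.41690541e-04]), 'ft_force': array([-0.35882783, -0.00725288,  0.85792143]), 'ft_torque': array([-0.02233201, -0.01255458,  0.0180241 ]), 'grip_force': 0.0, 'grip_width': 0.08545686496652372}
top ['frame', 'camera_matrix', 'world_from_camera'] [[0.02, 0.99, -0.16, 0.43], [-1.0, 0.02, 0.01, 0.1], [0.01, 0.16, 0.99, 1.22], [0.0, 0.0, 0.0, 1.0]]
stand [([220.0, 197.0, 388.0, 272.0], 0.88)]
lever [([277.0, 202.0, 377.0, 228.0], 0.87)]
lever_pad [([277.0, 204.0, 381.0, 231.0], 0.73), ([286.0, 271.0, 297.0, 286.0], 0.5)]
slide_face [([332.0, 201.0, 354.0, 270.0], 0.95), ([394.0, 226.0, 417.0, 248.0], 0.21)]
lid_lip [([224.0, 193.0, 274.0, 257.0], 0.61)]
vial [([285.0, 274.0, 298.0, 285.0], 0.43)]
cup [([392.0, 227.0, 418.0, 249.0], 0.69)]
ampoule [([394.0, 203.0, 407.0, 215.0], 0.48)]
scene ['frame', 'camera_matrix', 'world_from_camera'] [[-0.49, 0.44, -0.75, -0.12], [-0.87, -0.26, 0.41, 0.49], [-0.01, 0.86, 0.52, 0.59], [0.0, 0.0, 0.0, 1.0]]
stand [([180.0, 216.0, 376.0, 343.0], 0.76), ([246.0, 202.0, 357.0, 249.0], 0.69)]
lever [([244.0, 200.0, 360.0, 251.0], 0.67)]
lever_pad [([247.0, 202.0, 360.0, 249.0], 0.61)]
slide_face [([300.0, 219.0, 365.0, 297.0], 0.55)]
lid_lip [([180.0, 222.0, 260.0, 274.0], 0.8), ([246.0, 200.0, 358.0, 251.0], 0.22)]
vial [([296.0, 303.0, 314.0, 332.0], 0.71)]
cup [([378.0, 224.0, 409.0, 264.0], 0.65)]
ampoule [([370.0, 214.0, 374.0, 245.0], 0.62)]
```

```bash
python3 - <<'E'
import cv2
a=cv2.imread("pics/top0.png")[180:300,200:440]
cv2.imwrite("pics/t1.png",cv2.resize(a,(800,400),interpolation=cv2.INTER_CUBIC))
a=cv2.imread("pics/scene0.png")[180:360,160:420]
cv2.imwrite("pics/s1.png",cv2.resize(a,(780,540),interpolation=cv2.INTER_CUBIC))
E
```

```text
(no output)
```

View pics/t1.png

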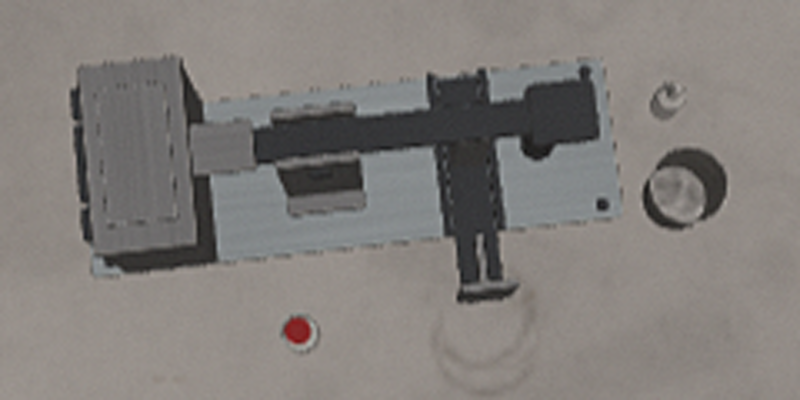

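View pics/s1.png

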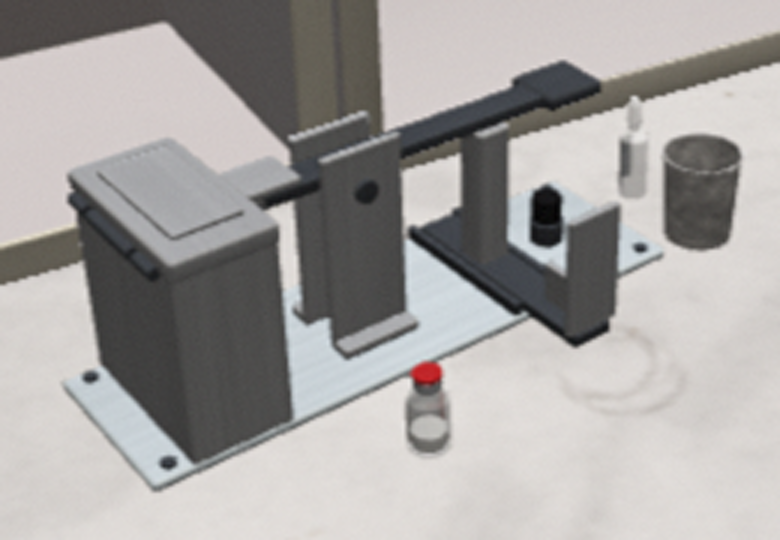

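The pictures show the stand with the box at the left (world +y) and the pad at the right, at top pixel (369,214). The thumb plate is at about (346,267), on the side towards the robot. The ampoule and cup stand beyond the pad end, and the vial is near (290,280). Next I fit the stand pose.

```bash
cat > fit.py <<'E'
from h import *
from scipy.optimize import least_squares
t=arm.read_camera("top"); s=arm.read_camera("scene")
T=lambda u,v:(200+u/3.3333,180+v/3.3333); S=lambda u,v:(160+u/3,180+v/3)
P=[(t,T(563,113),(-.165,0,.132)),(s,S(367,191),(0,.022,.115)),(s,S(513,80),(-.142,-.021,.132)),(s,S(600,85),(-.188,.021,.132)),(s,S(545,105),(-.142,.021,.132)),
(t,T(605,60),('m',-.06,.008)),(t,T(620,217),('m',.06,.008)),(t,T(92,275),('M',.06,.008)),(s,S(155,490),('M',.06,.008)),(s,S(662,255),('m',.06,.008)),(s,S(65,383),('M',-.06,.008))]
def W(q,p): 
    c,n=np.cos(q[2]),np.sin(q[2]); x={'m':q[3]-.39,'M':q[3]}.get(p[0],p[0]) if isinstance(p[0],str) else p[0]
    return np.array([q[0]+c*x-n*p[1],q[1]+n*x+c*p[1],p[2]])
f=lambda q:np.concatenate([proj(c,W(q,p))-uv for c,uv,p in P])
r=least_squares(f,[.45,0.1,1.6,.17],loss="soft_l1")
q=r.x; print("pose",q.round(4)); print(f(q).reshape(-1,2).round(1).tolist())
print("pad",W(q,(-.165,0,.132)),"pin",W(q,(0,0,.115)))
# thumb plate: top outer edge centre at z .103
e=atz(t,T(489,297),.103); d=e[:2]-q[:2]; c,n=np.cos(q[2]),np.sin(q[2])
print("plate top outer edge(top)",e,"stand",c*d[0]+n*d[1],-n*d[0]+c*d[1])
for v in (.11,.115,.12,.125,.13,.14): print(v,"proj",proj(t,W(q,(-.105,v,.103))),proj(s,W(q,(-.105,v,.103))))
print("vial",atz(t,(291.5,279.5),.05),"cup",atz(t,(405,238),.064),"amp",atz(t,(400,210),.06))
E
python3 fit.py
```

```text
pose [0.6293 0.1572 1.7113 0.1726]
[[-1.7, 0.4], [-0.5, 0.7], [-1.8, -2.1], [1.3, -2.9], [1.4, -2.6], [-1.4, -0.0], [0.8, 0.7], [-0.6, 2.2], [-0.0, -1.0], [2.1, -2.5], [-1.2, -0.5]]
pad [ 0.65240568 -0.00620843  0.132     ] pin [0.62930634 0.15716666 0.115     ]
plate top outer edge(top) [0.53289259 0.0358682  0.103     ] stand -0.10660638766195349 0.11244557260144106
0.11 proj [345.84673988 268.09688272] [359.17792722 251.14036012]
0.115 proj [346.13133596 270.32499984] [361.06155859 252.30993779]
0.12 proj [346.4163307  272.55623809] [362.95922792 253.48823184]
0.125 proj [346.70172494 274.79060403] [364.87109272 254.6753401 ]
0.13 proj [346.98751952 277.02810424] [366.79731287 255.87136183]
0.14 proj [347.56031306 281.51253388] [370.69347083 258.29055031]
vial [0.51064962 0.16072302 0.05      ] cup [ 0.61183072 -0.10121866  0.064     ] amp [ 0.67897552 -0.0904592   0.06      ]
```

Emit:
step_arm --increments "0.0176 0.0294 0 0 0 -0.02 -1; 0.0176 0.0294 0 0 0 -0.02 -1; 0.0176 0.0294 0 0 0 -0.02 -1; 0.0176 0.0294 0 0 0 -0.02 -1; 0.0176 0.0294 0 0 0 -0.02 -1" --force 40

```text
time: 1.42
position: [0.2261, -0.41, 0.2313]
tool_rot: [0.998, 0.07, 0.0, 0.0]
ft_force: [0.5, 0.3, 0.6]
grip_width: 0.0256
grip_force: 0.0
```

Emit:
step_arm --increments "0.0176 0.0294 0 0 0 0 -1; 0.0176 0.0294 0 0 0 0 -1; 0.0176 0.0294 0 0 0 0 -1; 0.0176 0.0294 0 0 0 0 -1; 0.0176 0.0294 0 0 0 0 -1"

```text
time: 1.83
position: [0.3142, -0.2628, 0.2315]
tool_rot: [0.998, 0.071, 0.0, 0.0]
ft_force: [0.5, -0.2, -0.4]
grip_width: -0.0001
grip_force: 0.0
```

Emit:
step_arm --increments "0.0176 0.0294 0 0 0 0 -1; 0.0176 0.0294 0 0 0 0 -1; 0.0176 0.0294 0 0 0 0 -1; 0.0176 0.0294 0 0 0 0 -1; 0.0176 0.0294 0 0 0 0 -1"

```text
time: 2.25
position: [0.4023, -0.1157, 0.2316]
tool_rot: [0.997, 0.071, 0.0, 0.0]
ft_force: [1.3, 0.0, -0.2]
grip_width: -0.0001
grip_force: 0.0
```

Emit:
step_arm --increments "0.0176 0.0294 0 0 0 0 -1; 0.0176 0.0294 0 0 0 0 -1; 0.0176 0.0294 0 0 0 0 -1; 0.01 0.02 0 0 0 0 -1; 0 0 0 0 0 0 -1"

```text
time: 2.67
position: [0.4661, -0.0059, 0.2313]
tool_rot: [0.997, 0.073, 0.001, -0.0]
ft_force: [-0.1, 1.0, -1.2]
grip_width: 0.0001
grip_force: 0.0
```

Emit:
step_arm --increments "0.011 0.018 -0.02 0 0 0 -1; 0.011 0.017 -0.036 0 0 0 -1; 0 0 -0.036 0 0 0 -1; 0 0 -0.036 0 0 0 -1; 0 0 -0.033 0 0 0 -1"

```text
time: 3.08
position: [0.486, 0.026, 0.0687]
tool_rot: [0.997, 0.071, -0.0, 0.0]
ft_force: [0.9, 0.0, -0.7]
grip_width: 0.0001
grip_force: 0.0
```

```bash
python3 - <<'E'
from h import *
p=arm.observe()["position"]; print(p)
s=arm.read_camera("scene"); t=arm.read_camera("top")
print(proj(s,p),proj(t,p))
a=cv2.resize(s["frame"][180:360,160:420,::-1],(780,540),interpolation=cv2.INTER_CUBIC)
cv2.imwrite("pics/s2.png",a)
E
```

```text
[0.48602446 0.02595752 0.06868747]
[379.80098232 278.82287538] [349.90769579 291.05184434]
```

View pics/s2.png

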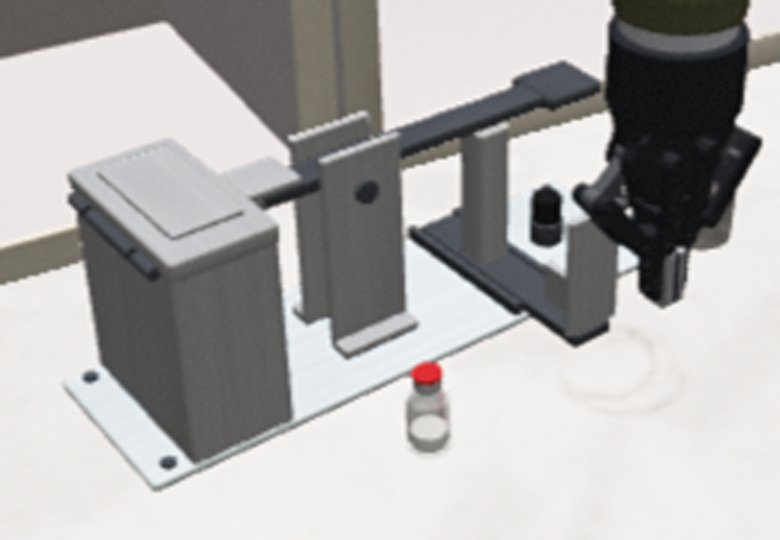

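The closed tips stand in front of the thumb plate, at crop (660,300) against the plate at (590,270). Pushing along stand -y.

Emit:
step_arm --increments "0.010 0.0025 0 0 0 0 -1; 0.010 0.0025 0 0 0 0 -1; 0.010 0.0014 0 0 0 0 -1; 0.008 0.0011 0 0 0 0 -1; 0.008 0.0011 0 0 0 0 -1"

```text
time: 3.6
position: [0.5347, 0.0343, 0.072]
tool_rot: [0.997, 0.071, 0.001, 0.0]
ft_force: [-2.1, -1.7, 1.2]
grip_width: 0.0001
grip_force: 1.2
```

Emit:
step_arm --increments "0.006 0.0008 0 0 0 0 -1; 0.006 0.0008 0 0 0 0 -1; 0.006 0.0008 0 0 0 0 -1; 0.006 0.0008 0 0 0 0 -1; 0.006 0.0008 0 0 0 0 -1"

```text
time: 4.02
position: [0.5628, 0.0386, 0.0703]
tool_rot: [0.997, 0.071, -0.0, -0.0]
ft_force: [-2.8, 0.3, 2.2]
grip_width: -0.0002
grip_force: 1.1
```

Emit:
step_arm --increments "0.003 0.0004 0 0 0 0 -1; 0.003 0.0004 0 0 0 0 -1; 0.003 0.0004 0 0 0 0 -1; 0.002 0.0003 0 0 0 0 -1; 0.002 0.0003 0 0 0 0 -1"

```text
time: 4.43
position: [0.5755, 0.0403, 0.0702]
tool_rot: [0.997, 0.071, -0.0, 0.0]
ft_force: [-2.2, -0.2, 1.2]
grip_width: -0.0001
grip_force: 1.0
```

Emit:
step_arm --increments "0.002 0.0003 0 0 0 0 -1; 0.002 0.0003 0 0 0 0 -1; 0.0015 0.0002 0 0 0 0 -1; 0.0015 0.0002 0 0 0 0 -1; 0.001 0 0 0 0 0 -1"

```text
time: 4.85
position: [0.5829, 0.0413, 0.0702]
tool_rot: [0.997, 0.071, -0.001, 0.0]
ft_force: [-6.1, -0.3, 3.1]
grip_width: -0.0
grip_force: 3.0
```

Emit:
step_arm --increments "0.001 0.0001 0 0 0 0 -1; 0.001 0.0001 0 0 0 0 -1; 0 0 0 0 0 0 -1; 0 0 0 0 0 0 -1; 0 0 0 0 0 0 -1"

```text
time: 5.27
position: [0.5829, 0.0413, 0.0702]
tool_rot: [0.997, 0.071, -0.002, 0.0]
ft_force: [-9.1, -0.6, 5.6]
grip_width: -0.0001
grip_force: 4.6
```

Force rises with no travel, so the slide is home. Retracting, rising and moving over the pad.

Emit:
step_arm --increments "-0.015 -0.002 0 0 0 0 -1; -0.03 -0.004 0.005 0 0 0 -1; -0.015 -0.002 0.035 0 0 0 -1; 0 0 0.04 0 0 0 -1; 0 0 0.04 0 0 0 -1"

```text
time: 5.68
position: [0.5239, 0.0336, 0.1911]
tool_rot: [0.997, 0.071, -0.001, -0.0]
ft_force: [1.0, -0.6, 0.1]
grip_width: -0.0
grip_force: 0.0
```

Emit:
step_arm --increments "0.03 -0.009 0 0 0 0 -1; 0.033 -0.01 0 0 0 0 -1; 0.033 -0.01 0 0 0 0 -1; 0.031 -0.009 0 0 0 0 -1; 0 0 0 0 0 0 -1"

```text
time: 6.1
position: [0.6583, -0.0066, 0.1887]
tool_rot: [0.998, 0.07, 0.002, 0.0]
ft_force: [1.3, -0.2, -0.0]
grip_width: -0.0002
grip_force: 0.0
```

```bash
python3 - <<'E'
from h import *
p=arm.observe()["position"]; print(p)
s=arm.read_camera("scene"); t=arm.read_camera("top")
a=cv2.resize(s["frame"][180:330,230:430,::-1],(800,600),interpolation=cv2.INTER_CUBIC)
for z in(.132,):
    for P in ((.6524,-.0062,z),(p[0],p[1],z)):
        u=(proj(s,P)-[230,180])*4; cv2.drawMarker(a,(int(u[0]),int(u[1])),(0,0,255),0,12)
        print(u)
cv2.imwrite("pics/s3.png",a)
E
```

```text
[ 0.65825945 -0.00661774  0.18866884]
[460.83223579 100.10319684]
[455.16333642  95.24652062]
```

View pics/s3.png

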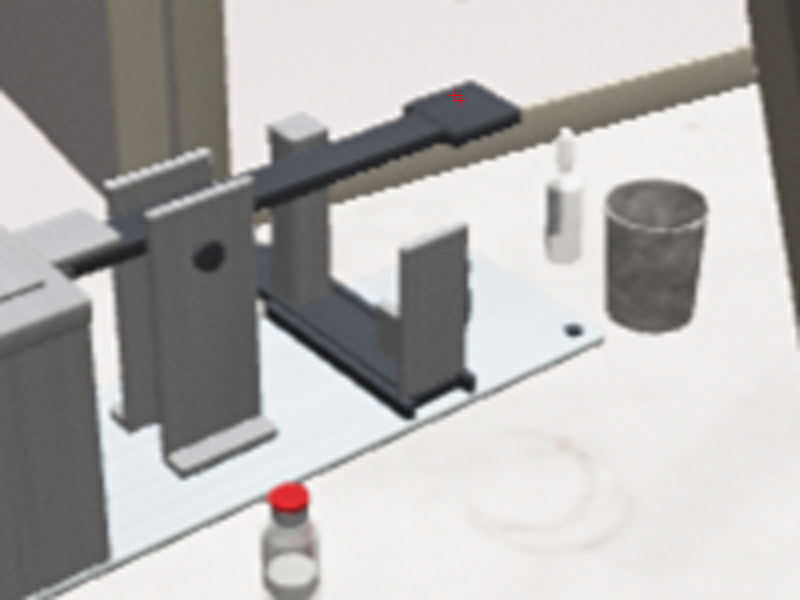

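The slide is home and the post is clear of the lever. The marker lies on the pad, and the tips are over it. Descending.

Emit:
step_arm --increments "-0.007 -0.002 -0.012 0 0 0 -1; 0 0 -0.012 0 0 0 -1; 0 0 -0.012 0 0 0 -1; 0 0 -0.01 0 0 0 -1; 0 0 -0.006 0 0 0 -1"

```text
time: 6.62
position: [0.6442, -0.006, 0.1376]
tool_rot: [0.997, 0.071, -0.0, -0.0]
ft_force: [-0.1, -0.4, -0.1]
grip_width: 0.0003
grip_force: 0.0
```

Emit:
step_arm --increments "0 0 -0.003 0 0 0 -1; 0 0 -0.003 0 0 0 -1; 0 0 -0.004 0 0 0 -1; 0 0 -0.004 0 0 0 -1; 0 0 -0.004 0 0 0 -1"

```text
time: 7.03
position: [0.6463, -0.0066, 0.1211]
tool_rot: [0.997, 0.071, 0.001, 0.0]
ft_force: [0.5, 0.1, 3.3]
grip_width: 0.0001
grip_force: 1.8
```

Emit:
step_arm --increments "0 0 -0.006 0 0 0 -1; 0 0.0005 -0.006 0 0 0 -1; 0 0.0005 -0.006 0 0 0 -1; 0 0.0005 -0.006 0 0 0 -1; 0 0.0005 -0.006 0 0 0 -1"

```text
time: 7.45
position: [0.6454, -0.0041, 0.0896]
tool_rot: [0.997, 0.071, -0.0, -0.0]
ft_force: [0.1, 1.5, 4.9]
grip_width: 0.0005
grip_force: 1.8
```

Emit:
step_arm --increments "0 0.001 -0.004 0 0 0 -1; 0 0.001 -0.004 0 0 0 -1; 0 0.001 -0.004 0 0 0 -1; 0 0.001 -0.003 0 0 0 -1; 0 0.001 -0.002 0 0 0 -1"

```text
time: 7.87
position: [0.6453, 0.0004, 0.0728]
tool_rot: [0.997, 0.071, -0.0, 0.0]
ft_force: [-0.5, -0.9, 2.6]
grip_width: -0.0001
grip_force: 1.7
```

Emit:
step_arm --increments "0 0 -0.0015 0 0 0 -1; 0 0 -0.0015 0 0 0 -1; 0 0 -0.0015 0 0 0 -1; 0 0 -0.001 0 0 0 -1; 0 0 -0.001 0 0 0 -1"

```text
time: 8.28
position: [0.6456, 0.0005, 0.0669]
tool_rot: [0.997, 0.071, 0.0, 0.0]
ft_force: [-1.1, 0.8, 4.0]
grip_width: -0.0001
grip_force: 1.6
```

Emit:
step_arm --increments "0 0 -0.001 0 0 0 -1; 0 0 -0.001 0 0 0 -1; 0 0 -0.001 0 0 0 -1; 0 0 -0.001 0 0 0 -1; 0 0 0 0 0 0 -1"

```text
time: 8.7
position: [0.6458, 0.0007, 0.0651]
tool_rot: [0.997, 0.071, 0.001, 0.0]
ft_force: [-3.4, 0.3, 16.2]
grip_width: -0.0
grip_force: 6.5
```

Force has risen to 16 N, so the lever is on its foot. Checking before handing in.

Emit:
step_arm --increments "0 0 0 0 0 0 -1; 0 0 0 0 0 0 -1; 0 0 0 0 0 0 -1; 0 0 0 0 0 0 -1; 0 0 0 0 0 0 -1"

```text
time: 9.12
position: [0.6458, 0.0007, 0.0651]
tool_rot: [0.997, 0.071, 0.001, 0.0]
ft_force: [-3.6, 1.9, 15.6]
grip_width: 0.0001
grip_force: 6.5
```

```bash
python3 - <<'E'
from h import *
s=arm.read_camera("scene")
cv2.imwrite("pics/s4.png",cv2.resize(s["frame"][170:350,170:410,::-1],(800,600),interpolation=cv2.INTER_CUBIC))
E
```

```text
(no output)
```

View pics/s4.png

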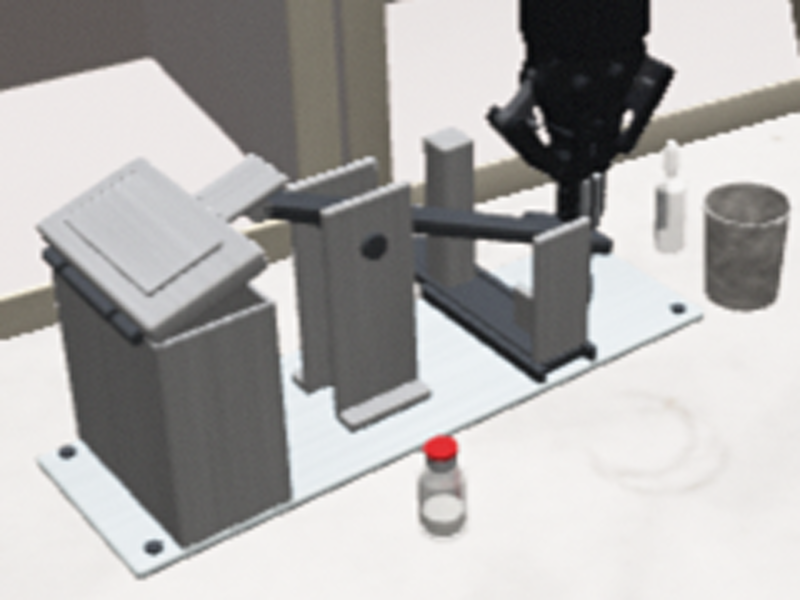

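The lid stands open at crop (150,240). The lever is on its foot with the fingers on the pad at (580,210), the slide is home, and the vial, cup and ampoule are standing.

```bash
python3 -c "
from bench import arm
print(arm.close_job())"
```

```text
the job is handed in; nothing more can be done
None
```

I handed the job in with the slide pushed home, the lever pressed onto its foot at about 16 N holding the lid open, and the vial, cup and ampoule still standing; the interface returned no verdict.

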